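# Shake three sealed cases and hand over the one that rattles

### The job

One of the three sealed parts cases holds the loose steel pin for the washing machine: lift the red-lidded, then the yellow-lidded, then the blue-lidded case clear of the worktop and shake each end to end, first dipping its far end well down (about 25 degrees), then its near end, to learn which one rattles. Set the quiet cases back flat where they stood, not dropped, leave everything else alone, and hold the rattling case out level and still, centred a hand's breadth or two (10 to 25 cm) above the grey hand-over mat. Finish while still holding it there: do not put it down or let go.

Things in the scene. Friction and masses are not known exactly. Their poses are not given: they have to be found in the camera images.
- case_red: sealed parts case, red lid, grey bottom: plain box 130 long (own x) x 52 wide (own y) x 44 mm high; own +x end away from the robot at the start; origin at the centre of its underside, z up. Steel clasp on each end, no opening. Grip it across the 52 mm at mid length. The three cases are alike but for the lid colour; empty weight 0.17 to 0.45 kg, so weight tells little
- case_yellow: sealed parts case, yellow lid, grey bottom: plain box 130 long (own x) x 52 wide (own y) x 44 mm high; own +x end away from the robot at the start; origin at the centre of its underside, z up. One case, drawn anew each time, holds a loose 0.18 kg steel pin, 34 mm across: tipped over 12 degrees it slides 86 mm end to end, knocks, and stays there when levelled (0.15 N m shift)
- case_blue: sealed parts case, blue lid, grey bottom: plain box 130 long (own x) x 52 wide (own y) x 44 mm high; own +x end away from the robot at the start; origin at the centre of its underside, z up. In the two quiet cases nothing moves
- mat_centre (a point): centre of the top face of the hand-over mat, a flat grey felt mat 120 x 180 x 3 mm with white edging, fixed on the worktop behind the cases; z up. White shelving rises behind the worktop from x = 0.73 m on: keep the wrist clear of it when leaning forward
- jug_orange: orange detergent jug with black cap, 99 x 141 x 253 mm; bystander to leave alone; origin at the centre of its underside
- dryer_sheets: white and grey carton, 111 x 68 x 68 mm; bystander to leave alone; origin at the centre of its underside
- spool_1: spool of white thread, 28 mm across, 43 high; bystander to leave alone; origin at the centre of its underside
- spool_2: spool of blue thread, 28 mm across, 43 high; bystander to leave alone; origin at the centre of its underside
- starch: red spray can, 59 mm across, 198 high; bystander to leave alone; origin at the centre of its underside
- soap_box: red soap carton, 47 x 64 x 44 mm; bystander to leave alone; origin at the centre of its underside

How it is judged:
On the way, in this order (a step that is already met when the one before it is completed fails the run):
1. the red-lidded case, held clear of the worktop, is tipped with its far end down (the end away from the robot) by 17 degrees or more (height (world z) of case_red above 0.05 m and contact force between the fingers and case_red above 0.3 N and angle between case_red's own x axis and vertical above 1.8708 rad), for 0.05 s.
2. then the red-lidded case, still held clear, is tipped with its near end down by 17 degrees or more (height (world z) of case_red above 0.05 m and contact force between the fingers and case_red above 0.3 N and angle between case_red's own x axis and vertical below 1.2708 rad), for 0.05 s.
3. the yellow-lidded case, held clear of the worktop, is tipped with its far end down (the end away from the robot) by 17 degrees or more (height (world z) of case_yellow above 0.05 m and contact force between the fingers and case_yellow above 0.3 N and angle between case_yellow's own x axis and vertical above 1.8708 rad), for 0.05 s.
4. then the yellow-lidded case, still held clear, is tipped with its near end down by 17 degrees or more (height (world z) of case_yellow above 0.05 m and contact force between the fingers and case_yellow above 0.3 N and angle between case_yellow's own x axis and vertical below 1.2708 rad), for 0.05 s.
5. the blue-lidded case, held clear of the worktop, is tipped with its far end down (the end away from the robot) by 17 degrees or more (height (world z) of case_blue above 0.05 m and contact force between the fingers and case_blue above 0.3 N and angle between case_blue's own x axis and vertical above 1.8708 rad), for 0.05 s.
6. then the blue-lidded case, still held clear, is tipped with its near end down by 17 degrees or more (height (world z) of case_blue above 0.05 m and contact force between the fingers and case_blue above 0.3 N and angle between case_blue's own x axis and vertical below 1.2708 rad), for 0.05 s.
At the end, for the whole second after the job is handed in: The case with the pin inside is held by the fingers, its centre within 5 cm of the mat's centre seen from above, its underside 8 to 30 cm above the worktop, level within 11 degrees and still; the other two stand flat on the worktop, untouched, each within 6 cm of where it stood at the start (((distance between pin_c0 and case_red below 0.07 m and horizontal distance between case_red and mat_centre below 0.05 m and height (world z) of case_red between 0.08 and 0.3 m and angle between case_red's own z axis and vertical below 0.2 rad and linear speed of case_red below 0.04 m/s and contact force between the fingers and case_red above 0.5 N and distance of each of case_yellow, case_blue from where it was at the start of the episode below 0.06 m and height (world z) of each of case_yellow, case_blue below 0.01 m and angle between each of case_yellow, case_blue's own z axis and vertical below 0.1 rad and linear speed of each of case_yellow, case_blue below 0.02 m/s and contact force between each of the arm, the fingers, case_red and case_yellow below 0.05 N and contact force between each of the arm, the fingers, case_red and case_blue below 0.05 N) or (distance between pin_c0 and case_yellow below 0.07 m and horizontal distance between case_yellow and mat_centre below 0.05 m and height (world z) of case_yellow between 0.08 and 0.3 m and angle between case_yellow's own z axis and vertical below 0.2 rad and linear speed of case_yellow below 0.04 m/s and contact force between the fingers and case_yellow above 0.5 N and distance of each of case_red, case_blue from where it was at the start of the episode below 0.06 m and height (world z) of each of case_red, case_blue below 0.01 m and angle between each of case_red, case_blue's own z axis and vertical below 0.1 rad and linear speed of each of case_red, case_blue below 0.02 m/s and contact force between each of the arm, the fingers, case_yellow and case_red below 0.05 N and contact force between each of the arm, the fingers, case_yellow and case_blue below 0.05 N) or (distance between pin_c0 and case_blue below 0.07 m and horizontal distance between case_blue and mat_centre below 0.05 m and height (world z) of case_blue between 0.08 and 0.3 m and angle between case_blue's own z axis and vertical below 0.2 rad and linear speed of case_blue below 0.04 m/s and contact force between the fingers and case_blue above 0.5 N and distance of each of case_red, case_yellow from where it was at the start of the episode below 0.06 m and height (world z) of each of case_red, case_yellow below 0.01 m and angle between each of case_red, case_yellow's own z axis and vertical below 0.1 rad and linear speed of each of case_red, case_yellow below 0.02 m/s and contact force between each of the arm, the fingers, case_blue and case_red below 0.05 N and contact force between each of the arm, the fingers, case_blue and case_yellow below 0.05 N))); the arm keeps its last pose, push and grip.
It fails at once if a case is let go above the worktop (dropped) ((height (world z) of case_red above 0.025 m and contact force between the fingers and case_red below 0.01 N) or (height (world z) of case_yellow above 0.025 m and contact force between the fingers and case_yellow below 0.01 N) or (height (world z) of case_blue above 0.025 m and contact force between the fingers and case_blue below 0.01 N)).
It fails at once if one of the things standing round the work is shifted by more than 3 cm (distance of any of jug_orange, dryer_sheets, spool_1, spool_2, starch, soap_box from where it was at the start of the episode above 0.03 m).
It also fails if it takes over 72 s, if anything falls off the work surface, if the arm or the gripper's body presses on something with over 40 N, if the wrist force passes 120 N, or if a joint passes its speed limit or range.

### The arm

A 6-joint arm with a two-finger parallel gripper is mounted at the origin on a cart in front of the work surface, level with it; the furniture and walls round the work are solid. World frame = base frame: x ahead of the robot, y to its left, z up, the work surface at z = 0. Lengths are in m, angles in rad, forces in N, time in s.
With the tool pointing down it reaches from about 0.25 to 0.775 m from the base axis. Payload 8.9 kg.
Tool frame: the origin (TCP) lies at the centre of the arm's flange, where the gripper is bolted on; the fingertips stand 173 mm ahead of it and the grasp point (between the pads) lies 155 mm ahead of it (manip.hold_point_z is the z of the grasp point in the tool frame, in m); z points along the fingers, y is the line along which they close (so a half turn about z gives the same grasp; the last joint's range is limited). The gripper opens to 85 mm and grips with 20 to 120 N. Pads are 22 mm wide; open, the fingers measure 114 mm over their backs; the gripper's body (76 mm by 85 mm) begins 54 mm behind the grasp point. The pads swing forward as they close: fully open they stand 13 mm farther back than shut.
Start: joints at [-1.369, 0.291, -0.153, 1.127, 0, 1.431], TCP at [0.175, -0.495, 0.405] pointing down, gripper open.
Joint ranges: [-2.52, 2.52], [-0.91, 1.74], [-1.3, 1.37], [-1.96, 2.02], [-1.52, 1.47], [-3.14, 3.14]. Speed limits (rad/s): [2.22, 2.22, 2.79, 3.14, 3.14, 3.14].

### API

Orientations are given as a unit quaternion [x, y, z, w].
In Python, from bench import manip gives the robot as it stands. Calls block until the motion is done:
- manip.move_to(position, orientation): joint-space move of the TCP to a pose.
- manip.movel(position, rotation=None, vel=0.15): straight line of the TCP; rotation=None keeps the orientation; vel is the mean speed in m/s.
- manip.movej(angles): joint-space move.
- manip.open() and manip.close(): open the fingers fully, or close them until they stop; the grip force is fixed at half the most.
- manip.sleep(seconds).
- manip.inverse_kinematics(position, orientation): joint angles nearest the present ones, or None.
- manip.get_state(): the state.
- manip.read_camera(name): name is "scene" or "top" or "wrist"; returns the picture (400x640x3 uint8, red, green, blue); there is no depth.
- manip.camera_params(name): a dict with "fov_y" (degrees; the focal length in pixels is half the picture's height over the tangent of half this angle, whatever the lens; pixels are square), "cx", "cy" (the principal point, pixels), "xyz" and "attitude" of the camera in the world. Camera axes: x right, y down, z forward; pixel columns grow to the right and rows downward; lengths in m; the calibration is good to about 2 mm. The wrist camera is an equidistant fisheye: a pixel r from the principal point sees the ray r / f radians off the axis. A picture is of the moment at which its call begins: read the wrist's pose just before it. camera_params takes no time and is no camera call; for the wrist camera it gives the pose at the moment of the call.
A pose or a line that the arm cannot do raises manip.MotionError and nothing moves.
- manip.hand_in(): hands the job in; it is judged then, once.
The state is a dict: "t": time; "q": joint angles; "joint_vel": joint speeds; "tau": joint torques, N m; "position": TCP position; "tcp_rot": TCP orientation; "ft_force": force on the tool from outside, world axes, zero at the start; "moment": the same for the moment, N m; "finger_gap": opening from 0.0 (shut) to 1.0 (fully open); "gripper_force": force on a finger pad.
Only numpy, scipy, OpenCV 4.12 (cv2) and the standard library are available. Lean on these libraries where they do the work, as an engineer would, in place of code of your own. Each camera call takes 0.05 s, during which the arm holds its last target. There are 200 camera calls.

## Working session

There is one attempt and no reset: what is moved stays moved. The work goes in short steps, each a Python script; the robot and the scene stay as the last script left them, time stands still between calls to the robot, and variables do not carry over. Pictures are saved under pics/ and viewed, at most 10 in all, crops included, and the job is handed in when it is done.

```bash
mkdir -p pics; python3 - <<'E'
from bench import manip
import cv2
for n in ("top","scene"):
    cv2.imwrite(f"pics/{n}0.png",manip.read_camera(n)[:,:,::-1]); print(n,manip.camera_params(n))
s=manip.get_state(); print(s, manip.hold_point_z)
E
```

```text
top {'fov_y': 49.02615829457649, 'cx': 319.44901549789637, 'cy': 197.57838455002718, 'xyz': array([0.36447384, 0.03584306, 1.3258565 ]), 'attitude': array([-0.69965704,  0.7108198 , -0.0493164 ,  0.05275545])}
scene {'fov_y': 50.110761960126545, 'cx': 312.07974401932256, 'cy': 199.63930398686088, 'xyz': array([-0.11897323,  1.33433618,  0.84240649]), 'attitude': array([-0.20632752,  0.83578191, -0.49704927,  0.1088098 ])}
{'t': 0.1, 'q': array([-1.36930130e+00,  2.91239038e-01, -1.54029419e-01,  1.12673156e+00,
        8.47545999e-06,  1.43148889e+00]), 'joint_vel': array([-0.00108038, -0.00260406,  0.00247336,  0.00057949,  0.00103349,
       -0.00030717]), 'tau': array([ 4.30899590e-04, -5.37979031e+01,  3.31918430e+01,  9.38236364e-03,
       -1.50470796e-04,  1.15804983e-05]), 'position': array([ 0.17544059, -0.49461717,  0.40418978]), 'tcp_rot': array([ 9.85516628e-01,  1.69577752e-01, -1.44749198e-05, -6.01684874e-04]), 'ft_force': array([-0.09154163,  0.08984175,  0.17033604]), 'moment': array([0.04585509, 0.023876  , 0.00242623]), 'gripper_force': 0.0, 'finger_gap': 1.001255964825315} 0.1547
```

View pics/top0.png

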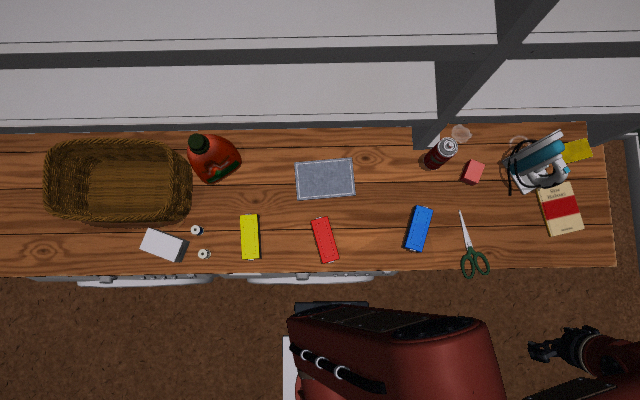

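View pics/scene0.png

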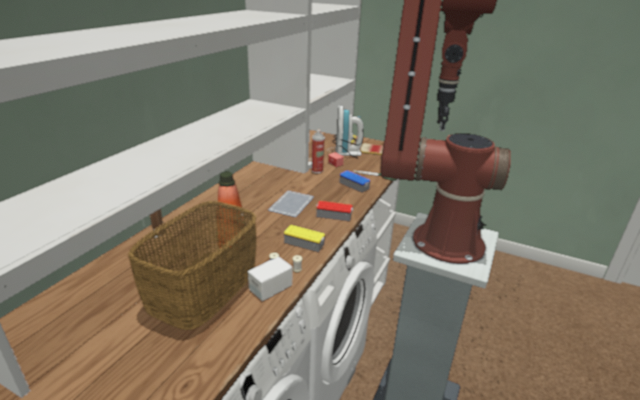

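The top view shows yellow at about (250,237), red (326,240), blue (418,229) and the mat (325,179). All three cases have clear space around them.

```bash
cat > h.py <<'E'
from bench import manip
import numpy as np, cv2, json
from scipy.spatial.transform import Rotation as R
L=manip.hold_point_z
def ray_plane(name,px,z):
    c=manip.camera_params(name); f=200/np.tan(np.radians(c["fov_y"]/2))
    px=np.atleast_2d(px).astype(float)
    d=np.c_[(px[:,0]-c["cx"])/f,(px[:,1]-c["cy"])/f,np.ones(len(px))]
    d=R.from_quat(c["attitude"]).apply(d)
    return c["xyz"]+d*((z-c["xyz"][2])/d[:,2])[:,None]
def pose(p,yaw,pitch=0,flip=True):
    """TCP pose with grasp point at p, case yaw, pitch>0 = far end down"""
    r=R.from_euler("z",yaw)*R.from_euler("y",pitch)*R.from_euler("z",np.pi*flip)*R.from_euler("x",np.pi)
    return np.array(p)-r.apply([0,0,L]), r.as_quat()
E
cat > find.py <<'E'
from h import *
def locate(tag):
    im=manip.read_camera("top"); hsv=cv2.cvtColor(im,cv2.COLOR_RGB2HSV); h,s,v=cv2.split(hsv)
    out={}
    ms={"red":((h<6)|(h>174))&(s>190)&(v>120),"yellow":(h>24)&(h<34)&(s>180)&(v>120),"blue":(h>100)&(h<120)&(s>150)&(v>80)}
    for n,m in ms.items():
        cs,_=cv2.findContours(m.astype(np.uint8)*255,cv2.RETR_EXTERNAL,cv2.CHAIN_APPROX_NONE)
        best=None
        for c in cs:
            if len(c)<20: continue
            w=ray_plane("top",c[:,0,:],0.044)[:,:2]
            (cx,cy),(a,b),ang=cv2.minAreaRect(w.astype(np.float32)*1000)
            if a<b: a,b,ang=b,a,ang-90
            if 110<a<145 and 40<b<65:
                yaw=(np.radians(ang)+np.pi/2)%np.pi-np.pi/2
                best=[cx/1000,cy/1000,yaw]; print(n,np.round(best,4),round(a),round(b),c[:,0].mean(0).round())
        out[n]=best
    return out,im,hsv
if __name__=="__main__":
    o,im,hsv=locate("0")
    h,s,v=cv2.split(hsv); m=((s<70)&(v>80)).astype(np.uint8)*255
    cs,_=cv2.findContours(m,cv2.RETR_EXTERNAL,cv2.CHAIN_APPROX_NONE)
    for c in cs:
        if cv2.pointPolygonTest(c,(325,179),False)>0:
            w=ray_plane("top",c[:,0,:],0.003)[:,:2]
            (cx,cy),ab,ang=cv2.minAreaRect(w.astype(np.float32)*1000); o["mat"]=[cx/1000,cy/1000]; print("mat",cx,cy,ab,ang)
    json.dump(o,open("o.json","w"))
    for n in ("red","yellow","blue"):
        x,y,yaw=o[n]
        for p,pt in (((x,y,.15),0),((x,y,.025),0),((x,y,.17),.45),((x,y,.17),-.45)):
            for fl in (True,False):
                q=manip.inverse_kinematics(*pose(p,yaw,pt,fl)); print(n,pt,fl,None if q is None else np.round(q,2))
    if "mat" in o: print(manip.inverse_kinematics(*pose((*o["mat"],.19),0)))
E
python3 find.py
```

```text
red [0.4283 0.0273 0.2593] 129 51 [325. 239.]
yellow [0.4404 0.2478 0.0576] 128 50 [249. 236.]
blue [ 0.4569 -0.2479 -0.3163] 129 51 [419. 228.]
mat 616.5899047851562 25.136070251464844 (119.4078140258789, 179.2416229248047) 4.316695690155029
red 0 True [-0.11  0.2  -0.56  0.81  0.   -0.37]
red 0 False [-0.11  0.2  -0.56  0.81  0.    2.78]
red 0 True [-0.11  0.4  -0.71  0.46  0.   -0.37]
red 0 False [-0.11  0.4  -0.71  0.46  0.    2.78]
red 0.45 True [-0.02  0.54 -0.1   1.36 -0.12 -0.25]
red 0.45 False [-0.02  0.54 -0.1   1.36 -0.12  2.89]
red -0.45 True [-0.27 -0.11 -0.96  0.33  0.22 -0.48]
red -0.45 False [-0.27 -0.11 -0.96  0.33  0.22  2.66]
yellow 0 True [ 0.37  0.34 -0.37  0.86  0.    0.31]
yellow 0 False [ 0.37  0.34 -0.37  0.86  0.   -2.83]
yellow 0 True [ 0.37  0.5  -0.51  0.56  0.    0.31]
yellow 0 False [ 0.37  0.5  -0.51  0.56  0.   -2.83]
yellow 0.45 True [0.3  0.66 0.12 1.47 0.11 0.22]
yellow 0.45 False [ 0.3   0.66  0.12  1.47  0.11 -2.92]
yellow -0.45 True [ 0.47  0.07 -0.78  0.3  -0.18  0.38]
yellow -0.45 False [ 0.47  0.07 -0.78  0.3  -0.18 -2.76]
blue 0 True [-0.64  0.36 -0.33  0.88  0.   -0.32]
blue 0 False [-0.64  0.36 -0.33  0.88  0.    2.82]
blue 0 True [-0.64  0.52 -0.47  0.58  0.   -0.32]
blue 0 False [-0.64  0.52 -0.47  0.58  0.    2.82]
blue 0.45 True [-0.57  0.71  0.2   1.51 -0.11 -0.23]
blue 0.45 False [-0.57  0.71  0.2   1.51 -0.11  2.91]
blue -0.45 True [-0.75  0.07 -0.78  0.3   0.18 -0.39]
blue -0.45 False [-0.75  0.07 -0.78  0.3   0.18  2.75]
[-0.07766561  0.50143828  0.00708959  1.07644764  0.         -0.07766561]
```

```bash
cat > shake.py <<'E'
from h import *
import sys
o=json.load(open("o.json")); GZ=0.025; UP=0.17; A=0.45
def T(): return round(manip.get_state()["t"],2)
def pick(n):
    x,y,yaw=o[n]
    manip.move_to(*pose((x,y,.11),yaw)); manip.movel(*pose((x,y,GZ),yaw),vel=.12)
    manip.close(); s=manip.get_state(); print(n,"grip",s["finger_gap"],s["gripper_force"],T())
    manip.movel(*pose((x,y,UP),yaw),vel=.15)
def meas(yaw):
    manip.sleep(.3); m=[]; f=[]
    for _ in range(8):
        s=manip.get_state(); m.append(s["moment"]); f.append(s["ft_force"]); manip.sleep(.03)
    return R.from_euler("z",-yaw).apply(np.mean(m,0)).round(3), np.mean(f,0).round(2)
def shake(n):
    x,y,yaw=o[n]; P=(x,y,UP); r=[]
    print("lift",meas(yaw))
    for a in (A,-A):
        manip.movel(*pose(P,yaw,a),vel=.08); manip.sleep(.3)
        manip.movel(*pose(P,yaw),vel=.08); r.append(meas(yaw)); print("after",a,r[-1],manip.get_state()["gripper_force"],T())
    print(n,"dMy",r[1][0][1]-r[0][0][1])
def put(n):
    x,y,yaw=o[n]
    manip.movel(*pose((x,y,GZ+.012),yaw),vel=.15); manip.movel(*pose((x,y,GZ+.0005),yaw),vel=.03)
    print("down F",manip.get_state()["ft_force"].round(2))
    manip.open(); manip.movel(*pose((x,y,.11),yaw),vel=.15); print("put",T())
E
python3 - <<'E'
from shake import *
pick("red"); shake("red")
cv2.imwrite("pics/red1.png",manip.read_camera("scene")[:,:,::-1])
E
```

```text
red grip 0.6006565766429933 62.41255044937134 3.57
lift (array([0.016, 0.006, 0.01 ]), array([-0.02,  0.05, -1.79]))
after 0.45 (array([-0.007, -0.001, -0.007]), array([-0.2 , -0.6 , -1.64])) 62.59123742580414 8.15
after -0.45 (array([-0.007, -0.027,  0.009]), array([-0.07,  0.02, -1.84])) 62.60810762643814 11.05
red dMy -0.026
```

View pics/red1.png

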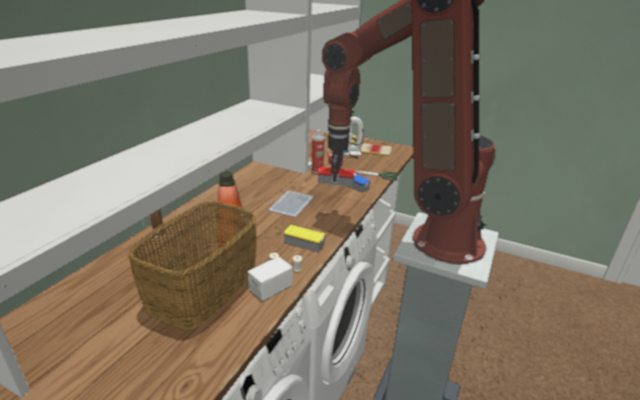

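The red case is held level at about (343,177). Its moment did not shift and it weighs only 0.18 kg, so it is quiet. I'll set it back and shake the yellow one.

```bash
python3 - <<'E'
from shake import *
put("red"); pick("yellow"); shake("yellow")
E
```

```text
down F [-2.37 -0.13  6.54]
put 13.82
yellow grip 0.6004037243250983 63.045906722545624 15.98
lift (array([ 0.012, -0.016, -0.013]), array([-0.05, -0.19, -3.68]))
after 0.45 (array([-0.009, -0.012, -0.   ]), array([ 0.01,  0.03, -3.62])) 62.94483929872513 20.57
after -0.45 (array([0.021, 0.012, 0.019]), array([-0.17, -0.26, -3.43])) 62.954377233982086 23.47
yellow dMy 0.024
```

```bash
python3 - <<'E'
from shake import *
put("yellow"); pick("blue"); shake("blue")
E
```

```text
down F [-1.94 -1.73  6.65]
put 26.19
blue grip 0.6004330544603006 63.22710782289505 29.27
lift (array([ 0.01 , -0.002,  0.001]), array([ 0.21, -0.3 , -5.96]))
after 0.45 (array([0.015, 0.083, 0.014]), array([ 0.22, -0.15, -5.85])) 64.08032476902008 33.85
after -0.45 (array([-0.015, -0.076,  0.007]), array([ 0.2 , -0.3 , -5.86])) 65.0828629732132 36.75
blue dMy -0.159
```

The blue case rattles: its moment shifted by 0.16 N m. I'll carry it to the mat.

```bash
python3 - <<'E'
from shake import *
mx,my=o["mat"]
manip.movel(*pose((mx-.012,my,.18),0),vel=.12); manip.sleep(.5)
s=manip.get_state(); print(s["position"],s["joint_vel"].round(3),s["gripper_force"],s["ft_force"],T())
cv2.imwrite("pics/scene2.png",manip.read_camera("scene")[:,:,::-1])
from find import locate
n,im,_=locate("2"); cv2.imwrite("pics/top2.png",im[:,:,::-1])
E
```

```text
[0.60459188 0.02512563 0.33469358] [ 0.002  0.002  0.001  0.002 -0.001  0.002] 65.08909374475479 [-0.10908926 -0.85381105 -6.78974533] 39.99
yellow [0.44   0.245  0.0579] 128 50 [250. 236.]
```

View pics/scene2.png

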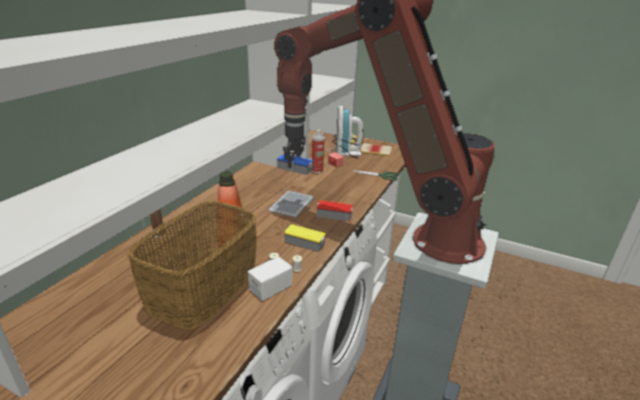

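View pics/top2.png

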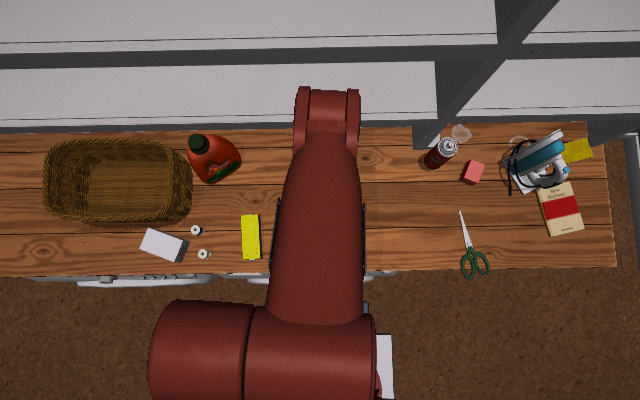

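The blue case is held level over the mat at scene (295,163). Red (335,210) and yellow (305,237) stand flat in their places, and the things standing round have not moved.

```bash
python3 -c "
from bench import manip
print(manip.hand_in())"
```

```text
the job is handed in; nothing more can be done
None
```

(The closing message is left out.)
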